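# Shut the hopper's slide gate and secure it

## Task

Push the slide gate under the small steel hopper shut, against its friction and return spring, until the spring catch clicks behind its pin and it stays shut by itself when let go; do not ram it against its stop. Then turn the turnbutton fully across behind the gate's upstand to secure it, and leave the things lying around where they are.

Things in the scene. Friction and masses are not known exactly. Their poses are not given: they have to be found in the camera images.
- hopper: Fixed stand of a small round cream sheet-steel hopper, base plate 490 x 240 mm. Origin on the table top under the gate track; +x is the direction in which the gate is pushed shut, +y the side with the spring catch, z up. Two rails 95 mm apart, tops at z 106 mm, run along x from -175 to +285 mm.
- cone_rim (a point): Centre of the hopper's round mouth: 190 mm wide, top at z 297 mm, at stand x +195 mm, so its near rim is at stand x +100 mm.
- gate: The steel slide gate: a plate 270 x 80 x 6 mm at z 100 mm with an upright flange (upstand) across its tail, 92 mm wide (stand y -44 to +48 mm), 6 mm thick, z 103 to 160 mm. Origin at table height below the upstand's middle, at stand x = -100 mm + travel; axes as the stand. More than 35 N of push counts as ramming, so go slowly.
- gate_travel (a joint): Gate travel in m, 0 open, growing to shut. Push: 3.5 N friction + return spring (120 N/m, slack at 0.01) + up to 4 N to ride over the catch, at most 19 N. Let go unlatched past about 0.04 it slides back. The catch bracket is clamped differently on every stand: the gate latches at an unmeasured travel between 0.060 and 0.106, found by feel; a solid stop comes about 5 mm further.
- catch (a joint): Angle in rad of the spring catch, a steel arm 70 x 12 x 18 mm at stand y 45 to 80 mm, z 110 to 128 mm, pivoted at its -x end and slanting inward. 0 at rest; a pin (14 mm across, z 108 to 136 mm) at the +y end of the upstand pushes it outward to about 0.15, then it snaps back to 0 behind the pin. Worked by the gate alone, no need to touch it.
- push_face (a point): Middle of the upstand's rear (-x) face, where the gate is pushed, 132 mm above the table, 28 mm below the upstand's top edge; moves with the gate.
- turnbutton (a joint): Angle in rad of the turnbutton, a flat steel bar 130 x 20 x 14 mm (z 120 to 134 mm) on a vertical pivot on the track's -y side. 0: points along the stand's -x beside the track; growing (clockwise from above) it swings to its end stop at 1.57, pointing along +y across the track behind the upstand. Stays where it is left; about 1 N at its tip turns it.
- button_pivot (a point): The turnbutton's pivot axis, at the bar's mid-height (z 127 mm), stand x -60 mm, y -85 mm.
- button_tip (a point): End of the turnbutton bar on its centre line, 115 mm from the pivot, at mid-height; moves with it.
- tray: Bystander: loose aluminium tray 120 x 75 x 35 mm under the hopper's outlet, origin under its centre.
- socket: Bystander: loose steel socket 34 mm across, 65 mm tall, standing on the base plate, origin under its centre.
- tin: Bystander: loose small tin 42 mm across, 50 mm tall, standing on the base plate, origin under its centre.
- brush: Bystander: loose wooden hand brush 240 x 45 x 36 mm lying beside the stand on its -y side, origin under its centre, long along its x.
- wrench: Bystander: loose steel spanner 190 mm long lying beside the stand on its +y side, origin under its middle.
- hammer: Bystander: loose hammer 280 mm long lying on the table to the right, origin under its middle.
- oil: Bystander: loose clear plastic bottle 60 mm across, 130 mm tall, standing on the table to the left, origin under its centre.

How it is judged:
By the outcome, as a careful person would: the job done as asked, in the order asked, and still so for the second after the job is handed in, with the robot touching nothing.
It also fails if it takes over 51 s, if anything falls off the work surface, if the arm or the gripper's body presses on something with over 40 N, if the wrist force passes 120 N, or if a joint passes its speed limit or range.

## Robot

A 6-joint arm with a two-finger parallel gripper is mounted at the origin on the work surface. World frame = base frame: x ahead of the robot, y to its left, z up, the work surface at z = 0. Lengths are in m, angles in rad, forces in N, time in s.
With the tool pointing down it reaches from about 0.225 to 0.875 m from the base axis. Payload 3.4 kg.
Tool frame: the origin (TCP) lies on the centre line of the jaws, within the pads' length; the fingertips stand 11 mm ahead of it and the grasp point (between the pads) lies 8 mm behind it; z points along the fingers, y is the line along which they close (so a half turn about z gives the same grasp; the last joint's range is limited). The gripper opens to 85 mm and grips with 20 to 120 N. Pads are 22 mm wide; open, the fingers measure 114 mm over their backs; the gripper's body (76 mm by 85 mm) begins 54 mm behind the grasp point. The pads swing forward as they close: fully open they stand 13 mm farther back than shut.
Start: joints at [-0.121, 0.276, 1.505, -0, 1.361, -0.121], TCP at [0.575, -0, 0.242] pointing down, gripper open.
Joint ranges: [-2.89, 2.89], [-0.75, 2.08], [0.22, 2.7], [-1.18, 4.32], [0.11, 2.71], [-2.7, 2.7]. Speed limits (rad/s): [2.57, 2.57, 3.14, 3.14, 3.14, 3.14].

## Interface

Orientations are given as a unit quaternion [w, x, y, z].
In Python, from rig import manip, eyes, job gives the robot as it stands.
- The arm moves only by the tool drive_tool, never from a script. Its argument "rows" is a list of rows, each a list of 3 entries, a list of its own where there are three numbers: the turn, a rotation vector about the world's x, y, z in rad, then the shift along the world's x, y, z in cm, then the finger opening in cm, from 0 to 8.54. A call has 1 to 8 rows; each row shifts and turns the commanded pose from where the row before left it; what a row does not reach is not made up. A row lasts 1/8 s, in which the tool goes at most 62.5 mm and 10.7 degrees, less where a joint would pass 70% of its speed; a pose out of reach is approached as far as the arm can. A call is refused whole if a number of a shift passes 6.25 or a number of a turn 0.188, either way. A call with a gripper value outside its range is refused whole. The fingers move at their own pace and stop on an object; "force" is the grip in N (left out, the last holds). Time passes only in rows, so rows that do not move let the fingers close. It gives the time, the measured TCP pose, the force, the opening and the grip force at its end, in the units of the state.
- manip.get_state(): the state, without advancing time (a new reading comes with each control period).
- eyes.get_image(name): name is "scene" or "side" or "wrist"; returns the picture (480x640x3 uint8, red, green, blue); there is no depth.
- eyes.get_calibration(name): a dict with "camera_matrix" (3x3 intrinsics, pixels), "view" (4x4, takes a point from world to camera coordinates). Camera axes: x right, y up, looking along -z (the intrinsics and any distortion apply to the point x, -y, -z); pixel columns grow to the right and rows downward; lengths in m; the calibration is good to about 2 mm. The wrist camera is an equidistant fisheye: a pixel r from the principal point sees the ray r / f radians off the axis. A picture is of the moment at which its call begins: read the wrist's pose just before it. get_calibration takes no time and is no camera call; for the wrist camera it gives the pose at the moment of the call.
- job.sign_off(): hands the job in; it is judged then, once.
The state is a dict: "clock": time; "qpos": joint angles; "qd": joint speeds; "effort": joint torques, N m; "position": TCP position; "ee_rot": TCP orientation; "contact_force": force on the tool from outside, world axes, zero at the start; "moment": the same for the moment, N m; "width": finger opening in m; "gripper_force": force on a finger pad.
Only numpy, scipy, OpenCV 4.12 (cv2) and the standard library are available. Lean on these libraries where they do the work, as an engineer would, in place of code of your own. Each camera call takes 0.05 s, during which the arm holds its last target. There are 200 camera calls.

## Working session

There is one attempt and no reset: what is moved stays moved. The work goes in short steps, Python scripts to look and compute and a tool call to move; the robot and the scene stay as the last step left them, time stands still between calls to the robot, and variables do not carry over. Pictures are saved under pics/ and viewed, at most 10 in all, crops included, and the job is handed in when it is done.

Besides the shell and the picture viewer there is one more tool, called after "Emit:" as a command line: name --argument value ..., lists and objects as JSON in quotes. drive_tool: Moves the arm, as the interface text tells. Its arguments: {"type":"object","properties":{"rows":{"type":"array"},"force":{"type":"number"}},"required":["rows"]}

```bash
mkdir -p pics; python3 - <<'E'
from rig import manip, eyes, job
import cv2,numpy as np
s=manip.get_state();print(s['clock'],s['position'],s['ee_rot'],s['contact_force'])
for n in ['scene','side']:
    c=eyes.get_calibration(n);print(n,np.round(c['camera_matrix'],1).tolist(),np.round(c['view'],4).tolist(),[k for k in c])
    cv2.imwrite(f'pics/{n}0.png',eyes.get_image(n)[:,:,::-1])
E
```

```text
0.0 [5.74476130e-01 4.63336037e-05 2.41415706e-01] [-7.41016688e-04  7.07106991e-01  7.07105948e-01 -5.76751301e-04] [ 0.43694252 -0.26369568  0.23605066]
scene [[503.0, 0.0, 316.0], [0.0, 503.0, 246.4], [0.0, 0.0, 1.0]] [[-0.9184, -0.3957, -0.0059, 0.4741], [0.3227, -0.7576, 0.5673, -0.2974], [-0.2289, 0.5191, 0.8235, -1.3508], [0.0, 0.0, 0.0, 1.0]] ['camera_matrix', 'view']
side [[624.0, 0.0, 328.7], [0.0, 624.0, 243.0], [0.0, 0.0, 1.0]] [[-0.2642, 0.9644, 0.0147, 0.1447], [-0.6163, -0.1805, 0.7666, 0.2032], [0.7419, 0.1935, 0.642, -2.2189], [0.0, 0.0, 0.0, 1.0]] ['camera_matrix', 'view']
```

View pics/scene0.png

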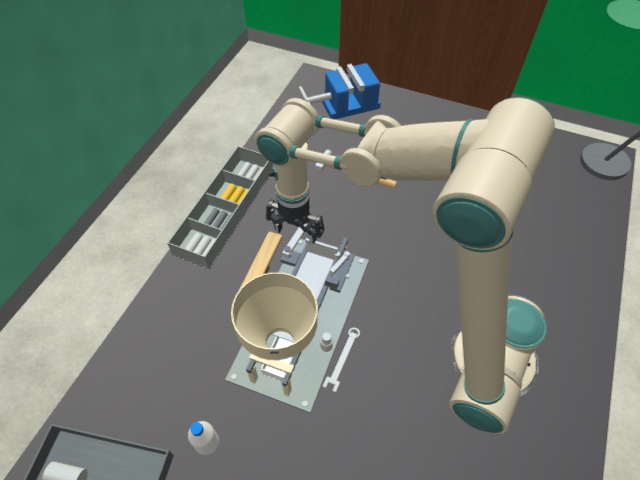

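View pics/side0.png

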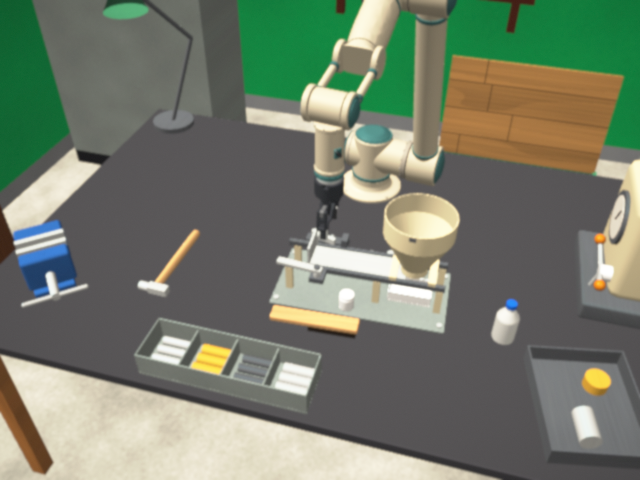

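The scene view shows the stand with its +x running towards lower-left (about world +y), cone at (275,315) and the baseplate corners near (367,260), (310,406) and (230,380). In the side view the plate spans (275,303) to (450,325). I'll zoom in on both.

```bash
python3 - <<'E'
import cv2,numpy as np
a=cv2.imread('pics/scene0.png')[215:415,215:385]
b=cv2.imread('pics/side0.png')[190:340,260:470]
cv2.imwrite('pics/c1.png',cv2.resize(a,None,fx=3,fy=3,interpolation=cv2.INTER_CUBIC))
cv2.imwrite('pics/c2.png',cv2.resize(b,None,fx=3.8,fy=3.8,interpolation=cv2.INTER_CUBIC))
E
```

```text
(no output)
```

View pics/c1.png

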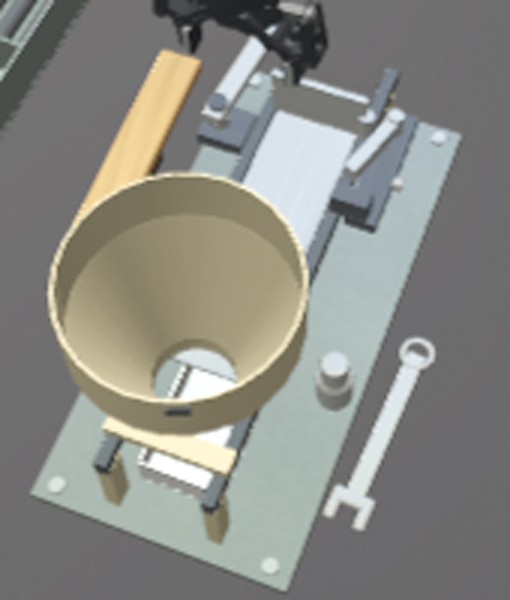

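View pics/c2.png

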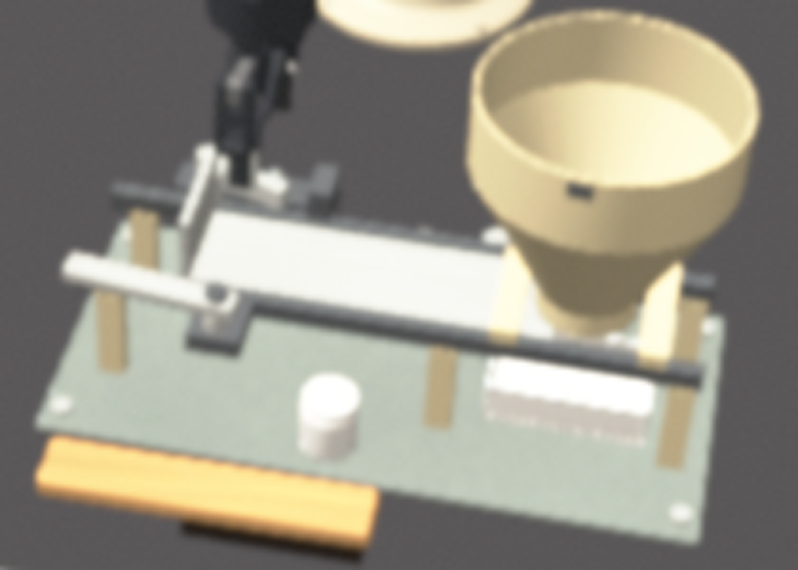

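Scene crop: the upstand's top edge runs (275,75)–(370,103), the catch arm (350,175)–(400,115), the button pivot is at (217,102) with the bar up to (262,45), and the plate corners are (460,132), (287,590) and (33,492). Side crop: pivot (217,292), button tip (65,265), rail ends (702,372), (715,280) and (115,187), and plate corners (38,428), (698,543) and (722,318).

```bash
cat > h.py <<'E'
from rig import manip, eyes, job
import numpy as np
def ray(n,u,v):
    c=eyes.get_calibration(n);K=np.array(c['camera_matrix']);V=np.array(c['view'])
    p=np.linalg.solve(K,[u,v,1]);d=np.array([p[0],-p[1],-p[2]])
    R=V[:3,:3];return -R.T@V[:3,3],R.T@d
def cast(n,u,v,z):
    o,d=ray(n,u,v);return o+d*(z-o[2])/d[2]
A=lambda u,v,z:cast('scene',215+(u+.5)/3-.5,215+(v+.5)/3-.5,z)
B=lambda u,v,z:cast('side',260+(u+.5)/3.8-.5,190+(v+.5)/3.8-.5,z)
E
python3 - <<'E'
from h import *
from scipy.optimize import least_squares
z=.006
# name, ptr world, stand xy (None unknown)
P=[('A corner -x+y',A(461,132,z),(-190,120)),('A corner +x+y',A(287,590,z),(300,120)),('A corner +x-y',A(33,492,z),(300,-120)),
('B corner -x-y',B(38,428,z),(-190,-120)),('B corner +x-y',B(698,543,z),(300,-120)),('B corner +x+y',B(722,318,z),(300,120)),
('A pivot',A(217,102,.136),(-60,-85)),('B pivot',B(217,292,.136),(-60,-85)),
('B rail+x-y',B(702,372,.106),(285,-47.5)),('B rail+x+y',B(715,278,.106),(285,47.5)),('B rail-x+y',B(115,187,.106),(-175,47.5))]
W=np.array([p[1][:2] for p in P]);S=np.array([p[2] for p in P])/1000
def T(q,S): c,s=np.cos(q[2]),np.sin(q[2]);return S@np.array([[c,s],[-s,c]])+q[:2]
r=least_squares(lambda q:(T(q,S)-W).ravel(),[.6,0,1.57],loss='soft_l1',f_scale=.004)
print(np.round(r.x,4))
q=r.x;c,s=np.cos(q[2]),np.sin(q[2])
inv=lambda p:np.round(((p[:2]-q[:2])@np.array([[c,-s],[s,c]]))*1000,1)
for p in P: print(p[0],np.round(p[1],3),inv(p[1]),p[2])
for n,p in [('A upst top -y',A(275,72,.16)),('A upst +y',A(370,100,.16)),('B tip',B(65,262,.13)),('A tip',A(262,45,.13)),('B upst top far',B(208,150,.16)),
 ('B upst top near', B(188,222,.16)),('A rim L',A(49,290,.297)),('A rim R',A(308,290,.297)),('A rim T',A(178,173,.297)),('A catch end',A(350,175,.128)),('A catch pivot',A(397,117,.128)),
 ('socket?A',A(335,360,.07)),('B tin',B(330,390,.055))]: print(n,np.round(p,3),inv(p))
np.save('q.npy',q)
E
```

```text
[0.5226 0.0361 1.6179]
A corner -x+y [ 0.413 -0.163  0.006] [-193.4  118.4] (-190, 120)
A corner +x+y [0.391 0.326 0.006] [296.3 117.8] (300, 120)
A corner +x-y [0.628 0.336 0.006] [ 294.8 -119.9] (300, -120)
B corner -x-y [ 0.651 -0.144  0.006] [-186.4 -119.6] (-190, -120)
B corner +x-y [0.629 0.343 0.006] [ 301.2 -120.3] (300, -120)
B corner +x+y [0.387 0.331 0.006] [300.6 121.2] (300, 120)
A pivot [ 0.612 -0.022  0.136] [-61.8 -86.5] (-60, -85)
B pivot [ 0.607 -0.019  0.136] [-59.1 -82.1] (-60, -85)
B rail+x-y [0.561 0.324 0.106] [285.3 -51.4] (285, -47.5)
B rail+x+y [0.458 0.32  0.106] [286.8  51.3] (285, 47.5)
B rail-x+y [ 0.482 -0.137  0.106] [-170.8   48.7] (-175, 47.5)
A upst top -y [ 0.569 -0.058  0.16 ] [-96.3 -42. ]
A upst +y [ 0.478 -0.063  0.16 ] [-97.2  49.6]
B tip [ 0.601 -0.136  0.13 ] [-175.1  -69.9]
A tip [ 0.602 -0.101  0.13 ] [-141.   -73.3]
B upst top far [ 0.483 -0.062  0.16 ] [-96.3  44.1]
B upst top near [ 0.567 -0.053  0.16 ] [-90.7 -39.8]
A rim L [0.599 0.273 0.297] [233.1 -87.8]
A rim R [0.425 0.199 0.297] [167.1  89.4]
A rim T [0.557 0.146 0.297] [108.1 -39.2]
A catch end [ 0.471 -0.001  0.128] [-35.   53.3]
A catch pivot [ 0.455 -0.076  0.128] [-109.    72.8]
socket?A [0.424 0.145 0.07 ] [113.5  93.5]
B tin [0.6   0.065 0.055] [ 24.9 -79. ]
```

The pose fits to about 3 mm: stand origin (0.523, 0.036), yaw 1.618, and the upstand sits at stand x ≈ -97 as expected. The turnbutton is near 0.1 rad. Next I close the fingers and go down behind the upstand.

Emit:
drive_tool --rows '[[[0,0,0.047],[-1.5,-3.2,0],0],[[0,0,0],[-1.5,-3.2,0],0],[[0,0,0],[-1.6,-3.2,0],0],[[0,0,0],[0,0,-3],0],[[0,0,0],[0,0,-3],0],[[0,0,0],[0,0,-3],0],[[0,0,0],[0,0,-2],0],[[0,0,0],[0,0,0],0]]' --force 20

```text
clock: 1.1
position: [0.5275, -0.0956, 0.1305]
ee_rot: [-0.002, 0.69, 0.724, -0.001]
contact_force: [-0.1, -0.0, 0.2]
width: 0.0
gripper_force: 0.0
```

```bash
python3 - <<'E'
from h import *
import cv2
a=eyes.get_image('side')[150:330,240:460,::-1];b=eyes.get_image('scene')[170:350,200:420,::-1]
cv2.imwrite('pics/d1.png',cv2.resize(np.hstack([b,a]),(800,327),interpolation=cv2.INTER_CUBIC))
E
```

```text
(no output)
```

View pics/d1.png

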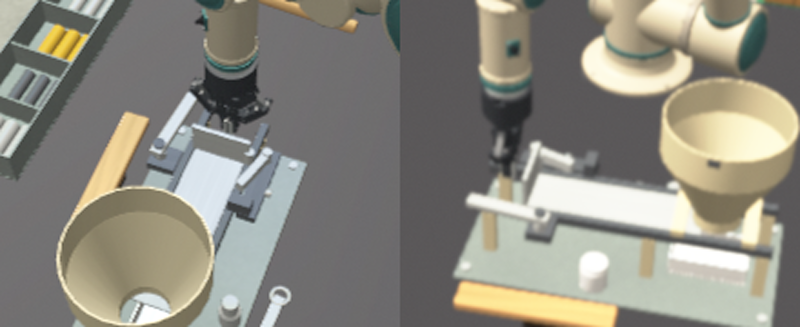

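The fingers are just behind the upstand, between the turnbutton and the catch bracket, and touching nothing. I'll push slowly along stand +x.

Emit:
drive_tool --rows '[[[0,0,0],[-0.01,0.25,0],0],[[0,0,0],[-0.01,0.25,0],0],[[0,0,0],[-0.01,0.25,0],0],[[0,0,0],[-0.01,0.25,0],0],[[0,0,0],[-0.01,0.25,0],0],[[0,0,0],[-0.01,0.2,0],0],[[0,0,0],[-0.01,0.2,0],0],[[0,0,0],[-0.01,0.2,0],0]]'

```text
clock: 2.2
position: [0.5282, -0.0774, 0.1323]
ee_rot: [0.0, 0.69, 0.724, 0.0]
contact_force: [0.2, -0.3, 0.1]
width: 0.0001
gripper_force: 0.0
```

Emit:
drive_tool --rows '[[[0,0,0],[-0.01,0.2,0],0],[[0,0,0],[-0.01,0.2,0],0],[[0,0,0],[-0.01,0.2,0],0],[[0,0,0],[-0.01,0.2,0],0],[[0,0,0],[-0.01,0.2,0],0],[[0,0,0],[-0.01,0.2,0],0],[[0,0,0],[-0.01,0.2,0],0],[[0,0,0],[-0.01,0.2,0],0]]'

```text
clock: 3.2
position: [0.5275, -0.0616, 0.1324]
ee_rot: [0.0, 0.69, 0.724, -0.0]
contact_force: [0.0, -3.6, -0.7]
width: 0.0002
gripper_force: 2.1
```

Emit:
drive_tool --rows '[[[0,0,0],[-0.01,0.2,0],0],[[0,0,0],[-0.01,0.2,0],0],[[0,0,0],[-0.01,0.2,0],0],[[0,0,0],[-0.01,0.2,0],0],[[0,0,0],[-0.01,0.2,0],0],[[0,0,0],[-0.01,0.2,0],0],[[0,0,0],[-0.01,0.2,0],0],[[0,0,0],[-0.01,0.2,0],0]]'

```text
clock: 4.2
position: [0.527, -0.0472, 0.1324]
ee_rot: [0.001, 0.69, 0.724, -0.001]
contact_force: [0.4, -10.0, -2.3]
width: -0.0
gripper_force: 4.8
```

Emit:
drive_tool --rows '[[[0,0,0],[-0.01,0.2,0],0],[[0,0,0],[-0.01,0.2,0],0],[[0,0,0],[-0.01,0.2,0],0],[[0,0,0],[-0.01,0.2,0],0],[[0,0,0],[-0.01,0.2,0],0]]'

```text
clock: 4.82
position: [0.5265, -0.0376, 0.1324]
ee_rot: [0.002, 0.69, 0.724, -0.001]
contact_force: [0.5, -10.2, -2.1]
width: 0.0003
gripper_force: 5.4
```

Emit:
drive_tool --rows '[[[0,0,0],[-0.01,0.2,0],0],[[0,0,0],[-0.01,0.2,0],0],[[0,0,0],[-0.01,0.2,0],0],[[0,0,0],[-0.01,0.2,0],0]]'

```text
clock: 5.32
position: [0.5262, -0.0299, 0.1324]
ee_rot: [0.002, 0.69, 0.724, -0.001]
contact_force: [0.8, -11.2, -1.9]
width: 0.0
gripper_force: 5.8
```

```bash
python3 - <<'E'
from h import *
import cv2
a=eyes.get_image('side')[150:330,240:460,::-1];b=eyes.get_image('scene')[170:350,200:420,::-1]
cv2.imwrite('pics/d2.png',cv2.resize(np.hstack([b,a]),(800,327),interpolation=cv2.INTER_CUBIC))
E
```

```text
(no output)
```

View pics/d2.png

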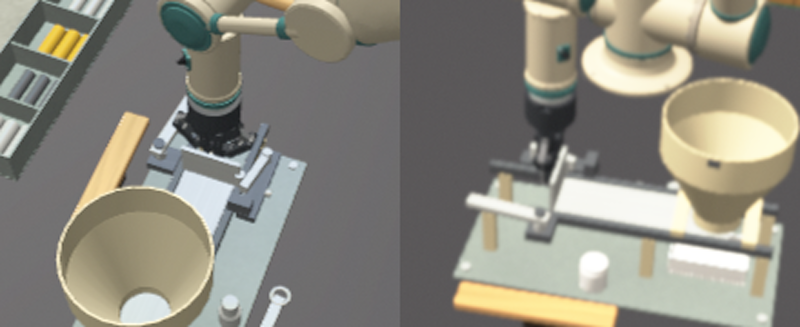

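The gate follows: its upstand is about 45 mm in, the pin is riding along the catch, and the wrist is well clear of the cone. From here I take smaller steps.

Emit:
drive_tool --rows '[[[0,0,0],[0,0.13,0],0],[[0,0,0],[-0.01,0.13,0],0],[[0,0,0],[0,0.13,0],0]]'

```text
clock: 5.8
position: [0.5261, -0.0261, 0.1324]
ee_rot: [0.002, 0.69, 0.724, -0.002]
contact_force: [-0.8, -11.5, -2.2]
width: 0.0002
gripper_force: 6.0
```

Emit:
drive_tool --rows '[[[0,0,0],[0,0.13,0],0],[[0,0,0],[-0.01,0.13,0],0],[[0,0,0],[0,0.13,0],0]]'

```text
clock: 6.18
position: [0.5259, -0.0223, 0.1324]
ee_rot: [0.002, 0.69, 0.724, -0.002]
contact_force: [0.9, -12.8, -2.0]
width: 0.0001
gripper_force: 6.1
```

Emit:
drive_tool --rows '[[[0,0,0],[0,0.12,0],0],[[0,0,0],[-0.01,0.12,0],0]]'

```text
clock: 6.42
position: [0.5258, -0.02, 0.1324]
ee_rot: [0.002, 0.69, 0.724, -0.002]
contact_force: [-0.4, -12.6, -2.5]
width: -0.0001
gripper_force: 6.2
```

Emit:
drive_tool --rows '[[[0,0,0],[0,0.12,0],0],[[0,0,0],[-0.01,0.12,0],0]]'

```text
clock: 6.68
position: [0.5257, -0.0177, 0.1324]
ee_rot: [0.002, 0.69, 0.724, -0.002]
contact_force: [0.8, -11.0, -2.7]
width: -0.0
gripper_force: 6.2
```

Emit:
drive_tool --rows '[[[0,0,0],[0,0.12,0],0]]'

```text
clock: 6.8
position: [0.5256, -0.0163, 0.1324]
ee_rot: [0.002, 0.69, 0.724, -0.002]
contact_force: [0.7, -11.9, -1.8]
width: -0.0002
gripper_force: 5.9
```

Emit:
drive_tool --rows '[[[0,0,0],[0,0.12,0],0]]'

```text
clock: 6.92
position: [0.5256, -0.0149, 0.1324]
ee_rot: [0.002, 0.69, 0.724, -0.002]
contact_force: [1.3, -10.5, -1.5]
width: 0.0
gripper_force: 5.5
```

Emit:
drive_tool --rows '[[[0,0,0],[0,0.12,0],0]]'

```text
clock: 7.05
position: [0.5255, -0.0134, 0.1324]
ee_rot: [0.002, 0.69, 0.724, -0.001]
contact_force: [0.6, -8.9, -1.1]
width: 0.0002
gripper_force: 5.0
```

The force has dropped from 12.6 N to 8.9 N, which looks like the click. I'll hold here and check the catch.

Emit:
drive_tool --rows '[[[0,0,0],[0,0.06,0],0],[[0,0,0],[0,0,0],0]]'

```text
clock: 7.3
position: [0.5255, -0.0123, 0.1324]
ee_rot: [0.001, 0.69, 0.724, -0.001]
contact_force: [1.0, -9.9, -1.3]
width: -0.0002
gripper_force: 4.6
```

```bash
python3 - <<'E'
from h import *
import cv2
s=manip.get_state();print(s['position'],s['contact_force'],s['gripper_force'])
b=eyes.get_image('scene')[215:315,250:370,::-1]
b0=cv2.imread('pics/scene0.png')[215:315,250:370]
cv2.imwrite('pics/d3.png',cv2.resize(np.hstack([b0,b]),(800,333),interpolation=cv2.INTER_CUBIC))
E
```

```text
[ 0.52546702 -0.01228955  0.13236669] [ 0.95676832 -9.88604877 -1.32788521] 4.612655863165855
```

View pics/d3.png

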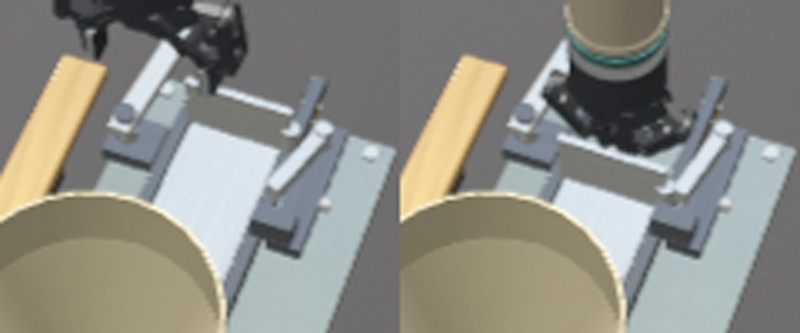

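The catch tip is at (683,192) in the right half, still about 13 crop px outboard of its rest position, with the pin at (665,190) rounding its end. It isn't fully snapped, so I continue in small steps.

Emit:
drive_tool --rows '[[[0,0,0],[-0.01,0.1,0],0],[[0,0,0],[0,0.06,0],0]]'

```text
clock: 7.6
position: [0.5254, -0.011, 0.1324]
ee_rot: [0.001, 0.69, 0.724, -0.001]
contact_force: [1.1, -10.6, -1.7]
width: -0.0003
gripper_force: 5.1
```

Emit:
drive_tool --rows '[[[0,0,0],[0,0.08,0],0],[[0,0,0],[0,0.06,0],0]]'

```text
clock: 7.85
position: [0.5254, -0.0097, 0.1324]
ee_rot: [0.001, 0.69, 0.724, -0.001]
contact_force: [0.1, -10.2, -1.3]
width: 0.0004
gripper_force: 5.2
```

Force is flat at about 10 N, which matches spring plus friction with no catch load. I'll test the latch by backing off: an unlatched gate would follow with about 3 N.

Emit:
drive_tool --rows '[[[0,0,0],[0,-0.1,0],0],[[0,0,0],[0,-0.1,0],0],[[0,0,0],[0,-0.1,0],0]]'

```text
clock: 8.22
position: [0.5253, -0.0104, 0.1323]
ee_rot: [-0.0, 0.69, 0.723, 0.0]
contact_force: [1.2, -2.5, -1.1]
width: 0.0001
gripper_force: 1.6
```

Emit:
drive_tool --rows '[[[0,0,0],[0,-0.1,0],0],[[0,0,0],[0,-0.1,0],0]]'

```text
clock: 8.48
position: [0.5249, -0.0118, 0.1323]
ee_rot: [-0.001, 0.69, 0.723, 0.0]
contact_force: [-0.5, 0.1, 1.6]
width: 0.0001
gripper_force: 0.0
```

```bash
python3 - <<'E'
from h import *
import cv2
s=manip.get_state();print(s['position'],s['contact_force'],s['gripper_force'])
im=eyes.get_image('scene')[:,:,::-1];cv2.imwrite('pics/s4.png',im)
# compare catch outer edge profile: brightness along rows right of upstand
g0=cv2.cvtColor(cv2.imread('pics/scene0.png'),cv2.COLOR_BGR2GRAY);g=cv2.cvtColor(im,cv2.COLOR_BGR2GRAY)
for r in (262,266,270,272): print(r,g0[r,326:352],'\n   ',g[r,326:352])
E
```

```text
[ 0.52491427 -0.01183194  0.13233832] [-0.47003605  0.12051315  1.60166878] 0.0
262 [227 227 229 229 229 228 198 136 134 139 176 213 227 227 226 212 164 100
 107 125 135 134 135 136 134 121] 
    [185 184 185 186 187 187 177 151 133 140 176 214 228 228 227 213 165 101
 109 126 136 136 135 136 135 122]
266 [228 228 228 228 214 181 181 215 228 228 228 225 194 122 103 118 132 133
 134 134 133 135 136 113 134 176] 
    [182 202 214 199 173 173 182 215 229 229 229 227 195 124 104 119 132 134
 135 134 134 137 137 114 136 177]
270 [227 226 224 196 181 214 226 226 202 145 104 113 129 137 135 133 134 134
 134 134 136 126 111 160 187 188] 
    [122 126 123 176 218 229 229 227 204 145 104 115 130 138 136 134 134 136
 135 135 136 127 111 161 188 189]
272 [227 224 195 136 124 123 137 128 103 109 126 136 137 136 135 133 133 133
 135 135 135 122 160 188 188 188] 
    [120 176 214 223 223 193 145 129 103 110 127 137 137 137 134 134 134 134
 135 137 136 123 161 189 189 189]
```

Latched: the catch's edge pixels match its rest position exactly, and the force fell to zero within 2 mm of backing off. Now I work out the turnbutton path.

```bash
python3 - <<'E'
from h import *
q=np.load('q.npy');c,s=np.cos(q[2]),np.sin(q[2]);R=np.array([[c,-s],[s,c]])
W=lambda p:R@np.array(p)/1000+q[:2]
p0=manip.get_state()['position'][:2];print('stand now',R.T@(p0-q[:2])*1000)
print('start',W((-140,-116)))
prev=W((-140,-116))
for t in np.linspace(0.1,1.57,13):
    u=np.array([-np.cos(t),np.sin(t)]);n=np.array([-np.sin(t),-np.cos(t)])
    d=14.5*abs(np.cos(t))+11*abs(np.sin(t));d=min(d,16)
    w=W(np.array([-60,-85])+80*u+(10+d)*n);print(round(t,2),np.round(w,4),'step cm',np.round((w-prev)*100,2));prev=w
E
```

```text
stand now [-47.98864307   0.11942749]
start [ 0.64505681 -0.09829486]
0.1 [ 0.6316 -0.1011] step cm [-1.35 -0.28]
0.22 [ 0.622  -0.1032] step cm [-0.96 -0.21]
0.34 [ 0.6117 -0.104 ] step cm [-1.03 -0.08]
0.47 [ 0.6014 -0.1035] step cm [-1.03  0.05]
0.59 [ 0.5913 -0.1018] step cm [-1.02  0.17]
0.71 [ 0.5814 -0.0988] step cm [-0.99  0.29]
0.84 [ 0.572  -0.0947] step cm [-0.94  0.41]
0.96 [ 0.5631 -0.0895] step cm [-0.89  0.52]
1.08 [ 0.5549 -0.0832] step cm [-0.82  0.63]
1.2 [ 0.5474 -0.0754] step cm [-0.75  0.77]
1.33 [ 0.5407 -0.0661] step cm [-0.67  0.93]
1.45 [ 0.5353 -0.0558] step cm [-0.54  1.03]
1.57 [ 0.5314 -0.0447] step cm [-0.39  1.11]
```

Emit:
drive_tool --rows '[[[0,0,0],[0,-1,0],0],[[0,0,0],[0,-2,0],0],[[0,0,0],[0,0,3],0],[[0,0,0],[0,0,4],0],[[0,0,0],[0,0,0],0]]'

```text
clock: 9.15
position: [0.5272, -0.0434, 0.2055]
ee_rot: [0.003, 0.69, 0.723, 0.002]
contact_force: [0.2, -1.3, -1.3]
width: 0.0001
gripper_force: 0.0
```

Emit:
drive_tool --rows '[[[0,0,0],[3,-1.4,0],0],[[0,0,0],[3,-1.4,0],0],[[0,0,0],[3,-1.4,0],0],[[0,0,0],[3.1,-1.3,0],0],[[0,0,0],[0,0,-2.6],0],[[0,0,0],[0,0,-2.6],0],[[0,0,0],[0,0,-2.5],0],[[0,0,0],[0,0,0],0]]'

```text
clock: 10.15
position: [0.6438, -0.0972, 0.122]
ee_rot: [-0.003, 0.69, 0.723, -0.002]
contact_force: [0.2, 0.4, -1.4]
width: 0.0002
gripper_force: 0.0
```

```bash
python3 - <<'E'
from h import *
import cv2
a=eyes.get_image('side')[150:330,240:460,::-1];b=eyes.get_image('scene')[170:350,200:420,::-1]
cv2.imwrite('pics/d4.png',cv2.resize(np.hstack([b,a]),(800,327),interpolation=cv2.INTER_CUBIC))
E
```

```text
(no output)
```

View pics/d4.png

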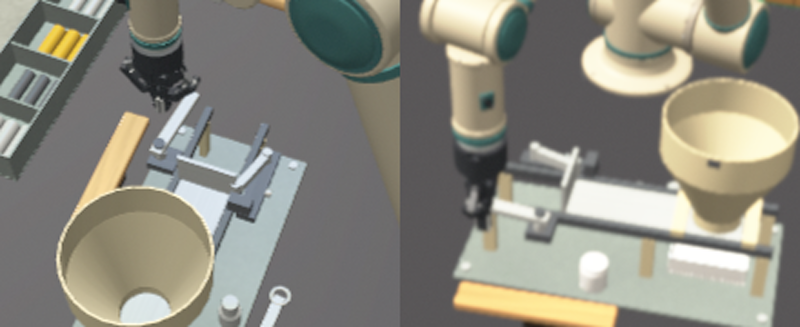

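The gate stays latched, and the fingers stand on the outer side of the turnbutton bar. I'll raise 5 mm for rail clearance and sweep the bar round.

Emit:
drive_tool --rows '[[[0,0,0],[0,0,0.5],0],[[0,0,0],[-1.2,-0.3,0],0],[[0,0,0],[-1,-0.2,0],0],[[0,0,0],[-1,-0.1,0],0],[[0,0,0],[-1,0,0],0],[[0,0,0],[0,0,0],0]]'

```text
clock: 11.0
position: [0.6029, -0.1037, 0.1304]
ee_rot: [-0.0, 0.69, 0.723, -0.0]
contact_force: [0.7, 0.3, 0.2]
width: 0.0001
gripper_force: 0.0
```

Emit:
drive_tool --rows '[[[0,0,0],[-1,0.2,0],0],[[0,0,0],[-1,0.3,0],0],[[0,0,0],[-0.95,0.4,0],0],[[0,0,0],[-0.9,0.5,0],0],[[0,0,0],[-0.8,0.6,0],0],[[0,0,0],[0,0,0],0]]'

```text
clock: 11.75
position: [0.5565, -0.083, 0.1303]
ee_rot: [-0.001, 0.69, 0.724, -0.0]
contact_force: [0.1, -0.3, -0.3]
width: 0.0001
gripper_force: 0.0
```

Emit:
drive_tool --rows '[[[0,0,0],[-0.75,0.8,0],0],[[0,0,0],[-0.65,0.9,0],0],[[0,0,0],[-0.55,0.8,0],0],[[0,0,0],[-0.4,0.6,0],0],[[0,0,0],[-0.1,0.3,0],0],[[0,0,0],[0,0.2,0],0],[[0,0,0],[0,0,0],0]]'

```text
clock: 12.62
position: [0.5331, -0.0475, 0.1302]
ee_rot: [-0.0, 0.69, 0.724, 0.0]
contact_force: [0.7, 0.6, 0.3]
width: -0.0001
gripper_force: 0.0
```

Emit:
drive_tool --rows '[[[0,0,0],[0,0.15,0],0],[[0,0,0],[0,0.1,0],0],[[0,0,0],[0,0,0],0]]'

```text
clock: 13.0
position: [0.5331, -0.0452, 0.1302]
ee_rot: [-0.0, 0.69, 0.724, -0.0]
contact_force: [-0.5, -0.8, -0.6]
width: 0.0001
gripper_force: 0.4
```

Emit:
drive_tool --rows '[[[0,0,0],[0,0.1,0],0],[[0,0,0],[0,0.1,0],0],[[0,0,0],[0,0,0],0]]'

```text
clock: 13.38
position: [0.5331, -0.0438, 0.1303]
ee_rot: [0.0, 0.69, 0.724, -0.001]
contact_force: [-1.1, -5.0, 0.3]
width: 0.0002
gripper_force: 1.9
```

Emit:
drive_tool --rows '[[[0,0,0],[0,0.1,0],0],[[0,0,0],[0,0,0],0]]'

```text
clock: 13.62
position: [0.5331, -0.0437, 0.1303]
ee_rot: [0.001, 0.69, 0.724, -0.001]
contact_force: [-1.8, -6.9, 0.5]
width: -0.0
gripper_force: 3.2
```

The bar is at its end stop: the force rises and the tool no longer advances. I'll back off, lift clear and verify.

Emit:
drive_tool --rows '[[[0,0,0],[0,-0.5,0],0],[[0,0,0],[0,-2,0],0],[[0,0,0],[0,-1,2],0],[[0,0,0],[0,0,5],0],[[0,0,0],[0,-3,5],0],[[0,0,0],[0,-5,0],0],[[0,0,0],[0,-4,0],0],[[0,0,0],[0,0,0],0]]'

```text
clock: 14.62
position: [0.5333, -0.2007, 0.2503]
ee_rot: [0.001, 0.692, 0.722, 0.0]
contact_force: [-1.2, 1.2, -0.7]
width: -0.0
gripper_force: 0.0
```

```bash
python3 - <<'E'
from h import *
import cv2
a=eyes.get_image('side')[180:330,240:460,::-1];b=eyes.get_image('scene')[215:365,220:440,::-1]
cv2.imwrite('pics/d5.png',cv2.resize(np.hstack([b,a]),(800,273),interpolation=cv2.INTER_CUBIC))
E
```

```text
(no output)
```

View pics/d5.png

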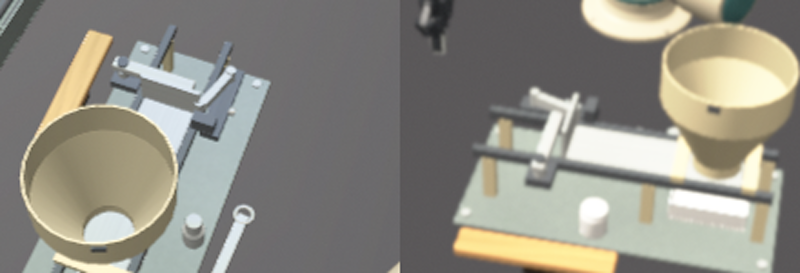

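The turnbutton lies across the track, parallel and close behind the upstand, from (122,65) to (193,85) on the left. The gate is shut, the catch is at rest and the loose things are where they were. I'm handing in.

```bash
python3 -c "
from rig import job;print(job.sign_off())"
```

```text
the job is handed in; nothing more can be done
None
```

The gate is pushed shut and latched behind its pin (about 13 N at most in the readings), the turnbutton is turned to its end stop behind the upstand, the loose things looked undisturbed, and the job is handed in at about 15 s of the 51 s allowed.

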